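Open the bench quick clamp

ROBOT

A 6-joint arm with a two-finger parallel gripper is mounted at the origin on the work surface. World frame = base frame: x ahead of the robot, y to its left, z up, the work surface at z = 0. Lengths are in m, angles in rad, forces in N, time in s.
With the tool pointing down it reaches from about 0.3 to 0.75 m from the base axis. Payload 8.5 kg.
Tool frame: the origin (TCP) lies on the centre line of the jaws, within the pads' length; the fingertips stand 19 mm ahead of it and the grasp point (between the pads) is the TCP; z points along the fingers, y is the line along which they close (so a half turn about z gives the same grasp; the last joint's range is limited). The gripper opens to 88 mm and grips with 3 to 60 N. Pads are 18 mm wide; open, the fingers measure 123 mm over their backs; the gripper's body (75 mm by 187 mm) begins 45 mm behind the grasp point.
Start: joints at [-1.363, 0.381, 1.297, -0, 1.464, -0.215], TCP at [0.226, -0.502, 0.258] pointing down, gripper open.
Joint ranges: [-3.11, 3.11], [-0.89, 2.33], [0.22, 2.48], [-1.42, 4.56], [0.17, 2.85], [-2.88, 2.88]. Speed limits (rad/s): [2.39, 2.39, 3.14, 3.14, 3.14, 3.14].

INTERFACE

Orientations are given as a unit quaternion [w, x, y, z].
In Python, from cell import * gives the robot as it stands.
- The arm moves only by the tool apply_moves, never from a script. Its argument "increments" is a list of rows, each a list of 3 entries, a list of its own where there are three numbers: the turn, a rotation vector about the tool's x, y, z in rad, then the shift along the tool's x, y, z in m, then the closure, from 0 (fully open) to 1 (shut). In form: [[[rx, ry, rz], [tx, ty, tz], jaw], ...]. A call has 1 to 12 rows; each row shifts and turns the commanded pose from where the row before left it, along the tool's axes as they then stand; what a row does not reach is not made up. A row lasts 1/10 s, in which the tool goes at most 50 mm and 8.59 degrees, less where a joint would pass 70% of its speed; a pose out of reach is approached as far as the arm can. A call is refused whole if a number of a shift passes 0.05 or a number of a turn 0.15, either way. A call with a gripper value outside its range is refused whole. The fingers move at their own pace and stop on an object; "squeeze" is the grip in N (left out, the last holds). Time passes only in rows, so rows that do not move let the fingers close. It gives the time, the measured TCP pose, the force, the opening and the grip force at its end, in the units of the state.
- get_state(): the state, without advancing time (a new reading comes with each control period).
- get_image(name): name is "side" or "top" or "wrist"; returns a dict with "frame" (400x640x3 uint8, red, green, blue), "intrinsics" (3x3 intrinsics, pixels), "R" (3x3) and "t" (3): a world point X has camera coordinates R X + t. Camera axes: x right, y down, z forward; pixel columns grow to the right and rows downward; lengths in m; the calibration is good to about 2 mm. A picture is of the moment at which its call begins. There is no depth.
- hand_in(): hands the job in; it is judged then, once.
The state is a dict: "t": time; "qpos": joint angles; "joint_velocities": joint speeds; "joint_efforts": joint torques, N m; "tool_pos": TCP position; "tcp_rot": TCP orientation; "ft_force": force on the tool from outside, world axes, zero at the start; "wrist_torque": the same for the moment, N m; "grip_width": finger opening in m; "gripper_force": force on a finger pad.
Only numpy, scipy, OpenCV 4.12 (cv2) and the standard library are available. Lean on these libraries where they do the work, as an engineer would, in place of code of your own. Each camera call takes 0.05 s, during which the arm holds its last target. There are 200 camera calls.

TASK

Open the ratchet clamp on the bench all the way: press the red thumb release on the sliding jaw down with the shut fingertips and, keeping it pressed, push the jaw back along its bar until it is fully home against the end stop, then let go so the release springs up. Do not grasp or lift anything: leave the grey coupling standing in the clamp and the other things on the bench where they are.

Things in the scene. Friction and masses are not known exactly. Their poses are not given: they have to be found in the camera images.
- clamp: Quick clamp fixed on a plywood board 180 x 380 x 18 mm that lies fast on the table. Origin under the board's centre at table height, z up, y along the bar. Fixed black jaw (85 mm high) at the -y end, end stop (70 mm high, yellow face) at the +y end. Steel bar centred at x = -45 mm, 34 to 46 mm above the table, saw teeth underneath. The jaw opens (is pushed back) towards the clamp's +y.
- jaw (a joint): Sliding jaw, a black carriage on the bar: 0 m = 50 mm gap between the jaws, 0.16 m = fully open, home against the end stop. Grows as the jaw is pushed back towards the clamp's +y. The ratchet lets it close but blocks opening unless the release is held down; with it held down the jaw slides with about 3 N of friction and stays where it is left.
- jaw_face (a point): Middle of the sliding jaw's clamping face (orange pad), 60 mm above the table, 73 mm towards the clamp's +x from the bar's centre line. Seen along +y, the 90 mm long carriage is: clamping arm (16 mm thick, top 85 mm above the table), a 60 mm long well that holds the release, an upright push plate (14 mm thick, 56 mm wide, top 105 mm above the table).
- release (a joint): Red spring-loaded thumb release: 0 m = up (ratchet locked), 0.008 m = fully down on its stop. The teeth are clear beyond about 0.004 m. It takes 3 N to start and 8 N to press fully down, and springs back up when let go, locking the ratchet (no teeth over the last 15 mm before the end stop).
- release_top (a point): Centre of the release's flat top, a red plate 50 x 50 mm, ribbed across, in the well of the sliding jaw; it lies 76 mm above the table when up, 68 mm when down, and rides with the jaw. Its axes are those of the clamp. From here the push plate's inner face is 30 mm towards the clamp's +y and the clamping arm 30 mm towards -y. Open to both sides (clamp's x) and above.
- push_face (a point): Middle of the push plate's inner face, the upright face next to the release, 92 mm above the table, which a fingertip standing on the release pushes towards the clamp's +y. Rides with the jaw.
- coupling: Loose grey plastic pipe coupling, a tube 50 mm in diameter and 60 mm high, standing on the board next to the fixed jaw. Origin at the centre of its underside. Leave it standing.
- tape: Loose yellow tape measure, 32 x 70 x 62 mm, on the table. Origin at the centre of its underside. Leave it alone.
- fitting: Loose brass pipe fitting, 46 mm in diameter and 52 mm high, standing on the table. Origin at the centre of its underside. Leave it alone.
- screwdriver: Loose screwdriver with a red handle, 200 mm long, lying on the table on the robot's side of the clamp. Origin at mid length on its underside. Leave it alone.
Mind the look-alikes: they are no part of the job. There is more than one size of the coupling; the one meant has the size given above.

How it is judged:
By the outcome, as a careful person would: the job done as asked, in the order asked, and still so for the second after the job is handed in, with the robot touching nothing.
It also fails if it takes over 32 s, if anything falls off the work surface, if the arm or the gripper's body presses on something with over 40 N, if the wrist force passes 120 N, or if a joint passes its speed limit or range.

## Working session

There is one attempt and no reset: what is moved stays moved. The work goes in short steps, Python scripts to look and compute and a tool call to move; the robot and the scene stay as the last step left them, time stands still between calls to the robot, and variables do not carry over. Pictures are saved under pics/ and viewed, at most 10 in all, crops included, and the job is handed in when it is done.

Besides the shell and the picture viewer there is one more tool, called after "Call:" as a command line: name --argument value ..., lists and objects as JSON in quotes. apply_moves: Moves the arm, as the interface text tells. Its arguments: {"type":"object","properties":{"increments":{"type":"array","items":{"type":"array"}},"squeeze":{"type":"number"}},"required":["increments"]}

```bash
mkdir -p pics; python3 - <<'E'
from cell import *
import cv2,numpy as np
s=get_state();print(s)
for n in("top","side"):
    d=get_image(n);cv2.imwrite(f"pics/{n}0.png",d["frame"][:,:,::-1]);np.savez(f"{n}.npz",K=d["intrinsics"],R=d["R"],t=d["t"]);print(n,d["intrinsics"],d["R"],d["t"])
E
```

```text
{'t': 0.0, 'qpos': array([-1.36329058e+00,  3.81201334e-01,  1.29823264e+00,  1.66249225e-05,
        1.46361512e+00, -2.15301326e-01]), 'joint_velocities': array([-1.22094298e-04, -8.76753392e-04, -1.02291112e-03, -5.81543645e-04,
       -9.88020724e-05,  6.03594806e-04]), 'joint_efforts': array([-6.63417745e-05, -4.37931454e+01, -2.24553734e+01,  7.13332091e-02,
        3.53169709e-02, -9.74925570e-05]), 'tool_pos': array([ 0.22562566, -0.5013192 ,  0.25714437]), 'tcp_rot': array([-7.28183944e-04,  9.77737299e-01,  2.09831467e-01,  1.11024949e-05]), 'ft_force': array([-0.3218858 , -0.13234295, -0.03784323]), 'wrist_torque': array([ 0.02296461, -0.03204619,  0.04192974]), 'gripper_force': 0.0, 'grip_width': 0.08817831961488538}
top [[437.03606848   0.         315.46630342]
 [  0.         437.03606848 197.81869541]
 [  0.           0.           1.        ]] [[-0.01650227 -0.99968642 -0.01883442]
 [-0.9933524   0.01853817 -0.11361053]
 [ 0.11392406  0.01683438 -0.99334682]] [0.00211574 0.62478558 0.99141158]
side [[368.46105947   0.         318.80430623]
 [  0.         368.46105947 197.954017  ]
 [  0.           0.           1.        ]] [[ 0.92349849 -0.38328575 -0.01557483]
 [-0.23065787 -0.52239508 -0.82091432]
 [ 0.30650855  0.76170559 -0.57083895]] [-0.56886288  0.19725574  0.69551967]
```

View pics/top0.png

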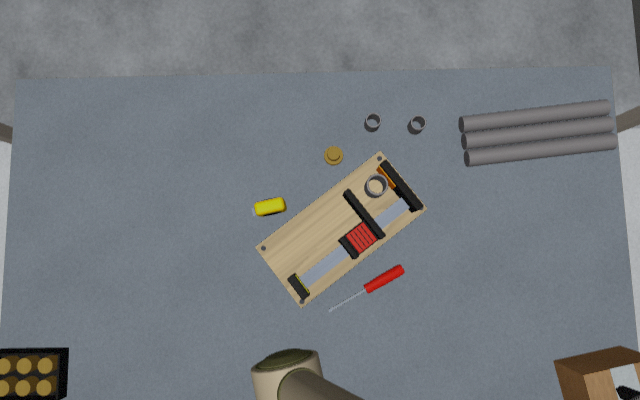

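View pics/side0.png

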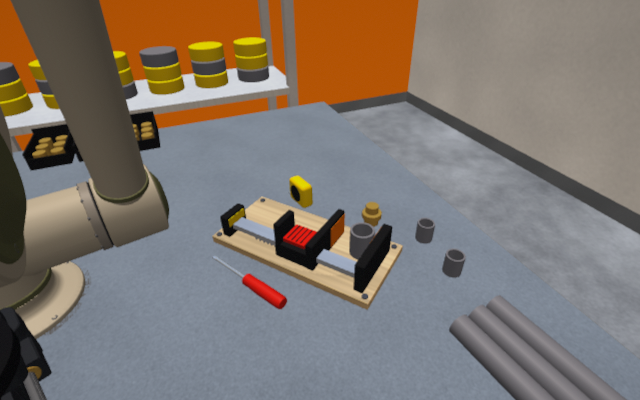

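The top view shows the board with corners near (380,152), (427,208), (302,306) and (257,248). The red release is near (361,237) and the end stop near (298,287). I'll enlarge this area.

```bash
python3 - <<'E'
import cv2
a=cv2.imread("pics/top0.png")[145:315,245:440];cv2.imwrite("pics/topc.png",cv2.resize(a,None,fx=3.5,fy=3.5,interpolation=cv2.INTER_CUBIC))
E
```

```text
(no output)
```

View pics/topc.png

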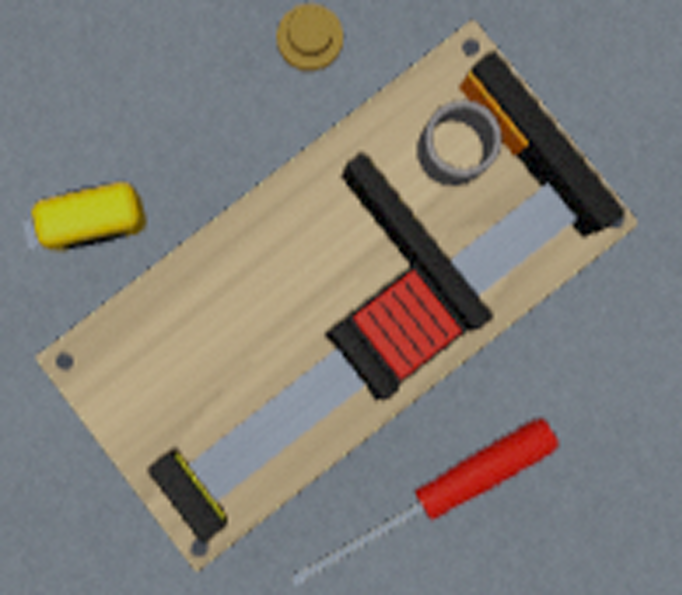

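```bash
cat > h.py <<'E'
import numpy as np
def ray(n,px,z):
    d=np.load(n+".npz");r=d["R"].T@np.linalg.inv(d["K"])@np.r_[px,1];c=-d["R"].T@d["t"]
    return (c+r*(z-c[2])/r[2])
def top(px,z): return ray("top",np.array(px)/3.5+[245,145]-0.36*0,z)[:2]
E
python3 - <<'E'
from h import *
P=np.array([top(p,.018) for p in [(475,20),(637,218),(200,570),(37,357)]])
L=np.array([(.09,-.19),(-.09,-.19),(-.09,.19),(.09,.19)])
o=P.mean(0);H=(L.T@(P-o));th=np.arctan2(H[0,1]-H[1,0],H[0,0]+H[1,1])
c,s=np.cos(th),np.sin(th);R=np.array([[c,-s],[s,c]])
print(o,th,(P-o)@R-L)
for n,p,z in [("red",q,.076) for q in [(415,268),(466,330),(393,380),(352,318)]]+[("plate",q,.105) for q in [(328,332),(377,398),(402,385)]]+[("stop",q,.07) for q in [(178,450),(226,522)]]:
    print(n,top(p,z),(top(p,z)-o)@R)
E
```

```text
[ 0.55488619 -0.06976951] 0.6473603118027845 [[-0.00295914  0.0011263 ]
 [ 0.00284412  0.00124763]
 [ 0.00055687 -0.00149046]
 [-0.00044185 -0.00088348]]
red [ 0.56457838 -0.11634927] [-0.0203602  -0.04300087]
red [ 0.52456341 -0.14758676] [-0.07111808 -0.043786  ]
red [ 0.49376887 -0.10035941] [-0.06720022  0.01245791]
red [ 0.53340286 -0.07533299] [-0.02049202  0.00851836]
plate [ 0.52426986 -0.05884595] [-0.01783417  0.02717768]
plate [ 0.48336336 -0.0880402 ] [-0.06807096  0.02856006]
plate [ 0.49104042 -0.10360857] [-0.07133615  0.0115116 ]
stop [0.45170304 0.03705501] [-0.01788294  0.14743962]
stop [0.4062541  0.00715591] [-0.07216822  0.15099923]
```

Call:
apply_moves --increments '[[[0, 0, -0.112], [0, 0, 0], 1], [[0, 0, -0.112], [0, 0, 0], 1], [[0, 0, 0], [0.047, -0.013, 0], 1], [[0, 0, 0], [0.047, -0.013, 0], 1], [[0, 0, 0], [0.047, -0.013, 0], 1], [[0, 0, 0], [0.047, -0.013, 0], 1], [[0, 0, 0], [0.047, -0.013, 0], 1], [[0, 0, 0], [0.047, -0.013, 0], 1], [[0, 0, 0], [0.047, -0.013, 0], 1], [[0, 0, 0], [0.047, -0.013, 0], 1], [[0, 0, 0], [0.047, -0.013, 0], 1], [[0, 0, 0], [0.047, -0.013, 0], 1]]' --squeeze 30

```text
t: 1.3
tool_pos: [0.5232, -0.1126, 0.2576]
tcp_rot: [-0.0, 0.948, 0.318, -0.0]
ft_force: [0.2, 0.0, 0.2]
grip_width: 0.0002
gripper_force: 0.0
```

Call:
apply_moves --increments '[[[0, 0, 0], [0, 0, 0.03], 1], [[0, 0, 0], [0, 0, 0.03], 1], [[0, 0, 0], [0, 0, 0.03], 1], [[0, 0, 0], [0, 0, 0.02], 1], [[0, 0, 0], [0, 0, 0], 1], [[0, 0, 0], [0, 0, 0], 1], [[0, 0, 0], [0, 0, 0], 1]]'

```text
t: 2.0
tool_pos: [0.5229, -0.1149, 0.149]
tcp_rot: [0.001, 0.948, 0.318, 0.001]
ft_force: [0.0, -1.2, 0.9]
grip_width: 0.0005
gripper_force: 0.0
```

```bash
cat >> h.py <<'E'
import cv2
from cell import *
o=np.array([.5549,-.0698]);c,s_=np.cos(.6474),np.sin(.6474);R2=np.array([[c,-s_],[s_,c]])
def rep():
    s=get_state();print(s["t"],s["tool_pos"],"clamp",(s["tool_pos"][:2]-o)@R2,"q",s["tcp_rot"],"F",s["ft_force"],"Fclamp",s["ft_force"][:2]@R2,"w",s["grip_width"],s["joint_velocities"].max())
E
python3 - <<'E'
from h import *
rep()
ims=[]
a=get_image("side")["frame"][180:320,190:430,::-1];b=get_image("top")["frame"][140:315,245:440,::-1]
cv2.imwrite("pics/s1.png",np.vstack([cv2.resize(a,(480,280)),cv2.resize(b,(480,320))]))
cv2.imwrite("pics/s1b.png",cv2.resize(a,(800,467),interpolation=cv2.INTER_CUBIC))
E
```

```text
2.0 [ 0.52290162 -0.11486119  0.14899294] clamp [-0.05270072 -0.01664458] q [7.46724723e-04 9.48176146e-01 3.17743324e-01 7.86170188e-04] F [ 0.01245957 -1.15251413  0.91241948] Fclamp [-0.6851596  -0.92682273] w 0.0005335866534585551 0.0017806440446423884
```

View pics/s1b.png

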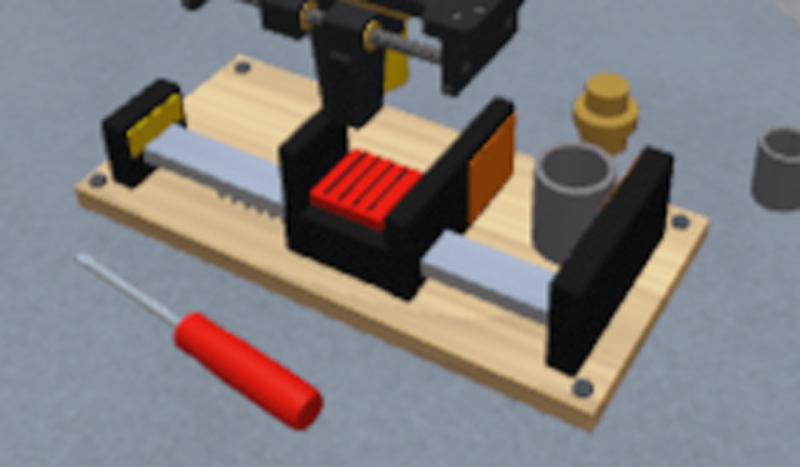

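The shut fingers are above the well, with their tip at crop (350,115). The release is visible at (368,187). I'll project the expected points to check how they line up.

```bash
python3 - <<'E'
from h import *
d=np.load("side.npz")
def pj(l,z):
    X=np.r_[o+R2@np.array(l),z];q=d["K"]@(d["R"]@X+d["t"]);return ((q[:2]/q[2]-[190,180])*3.333).round()
print("tip",[pj((-.0527+a,-.0166+b),.130) for a,b in[(-.009,-.0175),(-.009,.0175),(.009,-.0175),(.009,.0175)]])
print("red",[pj((-.045+a,-.0165+b),.076) for a,b in[(-.025,-.025),(-.025,.025),(.025,-.025),(.025,.025)]])
print("plate top",[pj((-.045+a,-.0165+b),.105) for a,b in[(-.028,.030),(-.028,.044),(.028,.03),(.028,.044)]])
print("stop",[pj((-.073,.149),.07),pj((-.017,.149),.07)])
E
```

```text
tip [array([369., 131.]), array([317., 112.]), array([386., 113.]), array([335.,  96.])]
red [array([376., 217.]), array([304., 189.]), array([421., 168.]), array([351., 142.])]
plate top [array([291., 151.]), array([271., 143.]), array([344., 100.]), array([325.,  93.])]
stop [array([122., 128.]), array([179.,  83.])]
```

Call:
apply_moves --increments '[[[0, 0, 0], [0.007, 0.004, 0.01], 1], [[0, 0, 0], [0, 0, 0.01], 1], [[0, 0, 0], [0, 0, 0], 1], [[0, 0, 0], [0, 0, 0], 1]]'

```text
t: 2.5
tool_pos: [0.5302, -0.1135, 0.1273]
tcp_rot: [-0.0, 0.948, 0.318, -0.0]
ft_force: [-0.6, -0.4, 0.1]
grip_width: 0.0001
gripper_force: 0.0
```

```bash
python3 - <<'E'
from h import *
rep()
a=get_image("side")["frame"][200:270,200:340,::-1]
cv2.imwrite("pics/s2.png",cv2.resize(a,(800,400),interpolation=cv2.INTER_CUBIC))
E
```

```text
2.5 [ 0.53024643 -0.11346761  0.12727879] clamp [-0.0460016  -0.01996274] q [-3.73253676e-04  9.48148574e-01  3.17826941e-01 -4.20596251e-04] F [-0.58949242 -0.39438299  0.14174513] Fclamp [-0.70806945  0.04095006] w 0.00010375591754309144 0.0025298744774742577
```

View pics/s2.png

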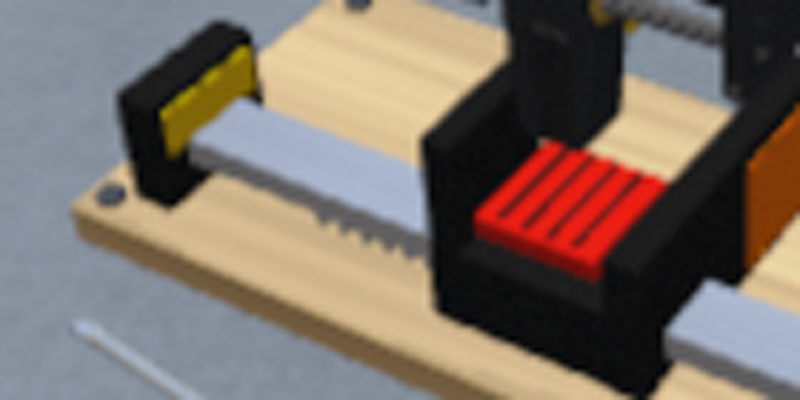

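The tip is centred over the red plate, at crop (570,205), and clear of the push plate. I'll descend and press.

Call:
apply_moves --increments '[[[0, 0, 0], [0.0, 0.0, 0.015], 1], [[0, 0, 0], [0, 0, 0.015], 1], [[0, 0, 0], [0, 0, 0.003], 1], [[0, 0, 0], [0, 0, 0.003], 1], [[0, 0, 0], [0, 0, 0.003], 1], [[0, 0, 0], [0, 0, 0.002], 1], [[0, 0, 0], [0, 0, 0], 1], [[0, 0, 0], [0, 0, 0], 1], [[0, 0, 0], [0, 0, 0], 1]]'

```text
t: 3.45
tool_pos: [0.5303, -0.1136, 0.0878]
tcp_rot: [0.0, 0.948, 0.318, 0.0]
ft_force: [-3.2, 1.6, 6.2]
grip_width: 0.0007
gripper_force: 3.6
```

Call:
apply_moves --increments '[[[0, 0, 0], [0, 0, 0.001], 1], [[0, 0, 0], [0, -0.003, 0], 1], [[0, 0, 0], [0, -0.003, 0], 1], [[0, 0, 0], [0, -0.003, 0], 1], [[0, 0, 0], [0, -0.003, 0], 1], [[0, 0, 0], [0, -0.003, 0], 1], [[0, 0, 0], [0, -0.003, 0], 1], [[0, 0, 0], [0, -0.003, 0], 1], [[0, 0, 0], [0, -0.003, 0], 1], [[0, 0, 0], [0, -0.003, 0], 1], [[0, 0, 0], [0, -0.003, 0], 1]]'

```text
t: 4.55
tool_pos: [0.5134, -0.0908, 0.0873]
tcp_rot: [0.002, 0.948, 0.318, 0.001]
ft_force: [-0.6, -5.2, 7.1]
grip_width: 0.0001
gripper_force: 3.8
```

```bash
python3 - <<'E'
from h import *
rep()
a=get_image("side")["frame"][200:270,200:340,::-1]
cv2.imwrite("pics/s3.png",cv2.resize(a,(800,400),interpolation=cv2.INTER_CUBIC))
E
```

```text
4.55 [ 0.51343909 -0.09082186  0.08731015] clamp [-0.04575007  0.00823749] q [0.00215432 0.94814413 0.31783029 0.00140551] F [-0.55477659 -5.19624853  7.10787872] Fclamp [-3.57645316 -3.81021766] w 5.2723215882207906e-05 0.060933178859779634
```

View pics/s3.png

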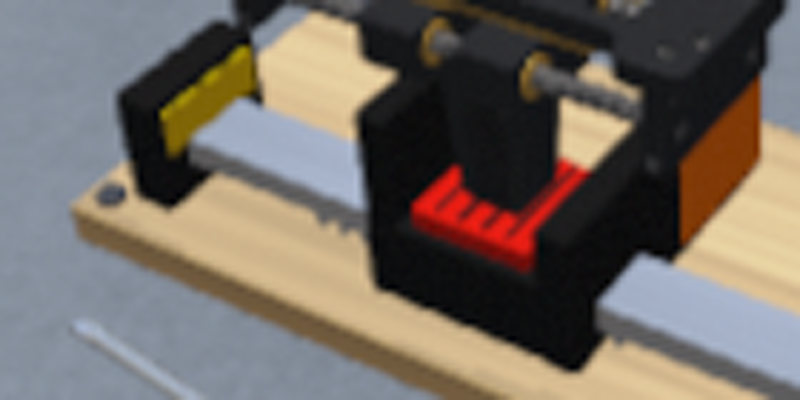

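The jaw slides with the release held down. The carriage has moved left about 60 crop px, so I'll continue.

Call:
apply_moves --increments '[[[0, 0, 0], [0, -0.006, 0.001], 1], [[0, 0, 0], [0, -0.007, 0], 1], [[0, 0, 0], [0, -0.007, 0], 1], [[0, 0, 0], [0, -0.007, 0], 1], [[0, 0, 0], [0, -0.007, 0], 1], [[0, 0, 0], [0, -0.007, 0], 1], [[0, 0, 0], [0, -0.007, 0], 1], [[0, 0, 0], [0, -0.007, 0], 1], [[0, 0, 0], [0, -0.007, 0], 1], [[0, 0, 0], [0, -0.007, 0], 1], [[0, 0, 0], [0, -0.007, 0], 1], [[0, 0, 0], [0, -0.004, 0], 1]]'

```text
t: 5.8
tool_pos: [0.4657, -0.0269, 0.0871]
tcp_rot: [0.003, 0.948, 0.318, 0.002]
ft_force: [-1.9, -6.1, 18.2]
grip_width: 0.0003
gripper_force: 9.0
```

```bash
python3 - <<'E'
from h import *
rep()
E
```

```text
5.8 [ 0.46569698 -0.02686535  0.08706721] clamp [-0.04525868  0.08804665] q [0.0026948  0.94806848 0.31804666 0.00228226] F [-1.89726245 -6.12646407 18.23313613] Fclamp [-5.20831969 -3.74253562] w 0.0002767282048233334 0.06520609230589007
```

Call:
apply_moves --increments '[[[0, 0, 0], [0, -0.003, 0], 1], [[0, 0, 0], [0, -0.003, 0], 1], [[0, 0, 0], [0, -0.003, 0], 1], [[0, 0, 0], [0, -0.003, 0], 1], [[0, 0, 0], [0, -0.003, 0], 1], [[0, 0, 0], [0, -0.003, 0], 1], [[0, 0, 0], [0, -0.003, 0], 1], [[0, 0, 0], [0, -0.002, 0], 1]]'

```text
t: 6.6
tool_pos: [0.4534, -0.0091, 0.0871]
tcp_rot: [0.004, 0.948, 0.318, 0.004]
ft_force: [4.1, -7.5, 13.8]
grip_width: 0.0002
gripper_force: 6.5
```

```bash
python3 - <<'E'
from h import *
rep()
a=get_image("side")["frame"][200:270,200:340,::-1]
cv2.imwrite("pics/s4.png",cv2.resize(a,(800,400),interpolation=cv2.INTER_CUBIC))
E
```

```text
6.6 [ 0.45338855 -0.00908512  0.08709202] clamp [-0.04435305  0.10965254] q [0.00359378 0.94810228 0.31792206 0.00383736] F [ 4.13545959 -7.54725865 13.78075499] Fclamp [-1.25319313 -8.51426134] w 0.0002223267696872003 0.028307881569288807
```

View pics/s4.png

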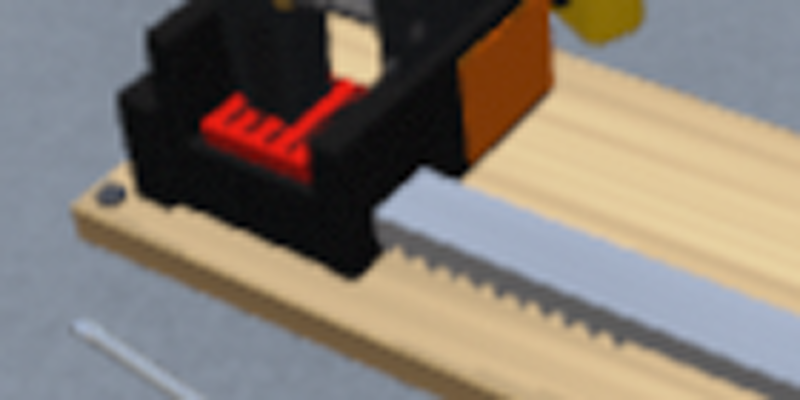

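The carriage looks to be at or near the stop, with no yellow visible. I'll push further and check that the force rises.

Call:
apply_moves --increments '[[[0, 0, 0], [0, -0.002, 0], 1], [[0, 0, 0], [0, -0.002, 0], 1], [[0, 0, 0], [0, -0.002, 0], 1], [[0, 0, 0], [0, 0, 0], 1]]'

```text
t: 7.05
tool_pos: [0.4499, -0.0041, 0.0871]
tcp_rot: [0.003, 0.948, 0.318, 0.004]
ft_force: [4.6, -5.8, 14.4]
grip_width: 0.0007
gripper_force: 6.8
```

```bash
python3 - <<'E'
from h import *
rep()
E
```

```text
7.05 [ 0.44989223 -0.00414163  0.08705348] clamp [-0.04416041  0.11570442] q [0.00340625 0.94811997 0.31786955 0.00398327] F [ 4.60732428 -5.77265469 14.43070168] Fclamp [ 0.19348136 -7.3833288 ] w 0.0006519179743410356 0.00474380351192736
```

Call:
apply_moves --increments '[[[0, 0, 0], [0, -0.002, 0], 1], [[0, 0, 0], [0, -0.002, 0], 1], [[0, 0, 0], [0, -0.002, 0], 1], [[0, 0, 0], [0, 0, 0], 1]]'

```text
t: 7.45
tool_pos: [0.4471, -0.0003, 0.0871]
tcp_rot: [0.005, 0.948, 0.318, 0.005]
ft_force: [6.6, -13.2, 10.2]
grip_width: 0.0005
gripper_force: 12.0
```

```bash
python3 - <<'E'
from h import *
rep()
E
```

```text
7.45 [ 4.47141455e-01 -2.93615095e-04  8.70958427e-02] clamp [-0.04403379  0.12043283] q [0.00455972 0.94808052 0.31796504 0.00455688] F [  6.63930713 -13.15216675  10.164045  ] Fclamp [ -2.63638925 -14.49514888] w 0.0005485071546298299 0.0067590191185923874
```

Call:
apply_moves --increments '[[[0, 0, 0], [0, -0.002, 0], 1], [[0, 0, 0], [0, 0, 0], 1]]'

```text
t: 7.65
tool_pos: [0.4472, -0.0001, 0.0872]
tcp_rot: [0.006, 0.948, 0.318, 0.005]
ft_force: [10.4, -22.9, 5.1]
grip_width: 0.0002
gripper_force: 15.9
```

```bash
python3 - <<'E'
from h import *
rep()
E
```

```text
7.65 [ 4.47153418e-01 -1.29627309e-04  8.71769553e-02] clamp [-0.04392534  0.12055642] q [0.0062448  0.94802489 0.31809008 0.00533982] F [ 10.4245651  -22.88229904   5.0988095 ] Fclamp [ -5.48544516 -24.5393777 ] w 0.00024791166182759085 0.006615370989840833
```

The jaw is firm against the stop: 24 N with no motion. I'll ease the load while still pushing, lift off the release, move away from the plate, then go up.

Call:
apply_moves --increments '[[[0, 0, 0], [0, 0.002, 0], 1], [[0, 0, 0], [0, 0, -0.004], 1], [[0, 0, 0], [0, 0, -0.004], 1], [[0, 0, 0], [0, 0, -0.004], 1], [[0, 0, 0], [0, 0, -0.004], 1], [[0, 0, 0], [0, 0.004, -0.002], 1], [[0, 0, 0], [0, 0.005, 0], 1], [[0, 0, 0], [0, 0, -0.03], 1], [[0, 0, 0], [0, 0, -0.04], 1], [[0, 0, 0], [0, 0, -0.05], 1], [[0, 0, 0], [0, 0, 0], 1], [[0, 0, 0], [0, 0, 0], 1]]'

```text
t: 8.85
tool_pos: [0.4485, -0.0051, 0.2231]
tcp_rot: [0.0, 0.948, 0.318, 0.001]
ft_force: [-0.0, -0.2, -0.3]
grip_width: 0.0006
gripper_force: 0.0
```

```bash
python3 - <<'E'
from h import *
rep()
a=get_image("side")["frame"][180:320,190:470,::-1]
cv2.imwrite("pics/s5.png",cv2.resize(a,(800,400),interpolation=cv2.INTER_CUBIC))
E
```

```text
8.85 [ 0.44849122 -0.00505535  0.22314922] clamp [-0.04582901  0.11582055] q [4.22130003e-04 9.48150912e-01 3.17819345e-01 7.30887581e-04] F [-0.01283278 -0.19315825 -0.30166355] Fclamp [-0.12673267 -0.14633392] w 0.0005817091005004743 0.04453711674268224
```

View pics/s5.png

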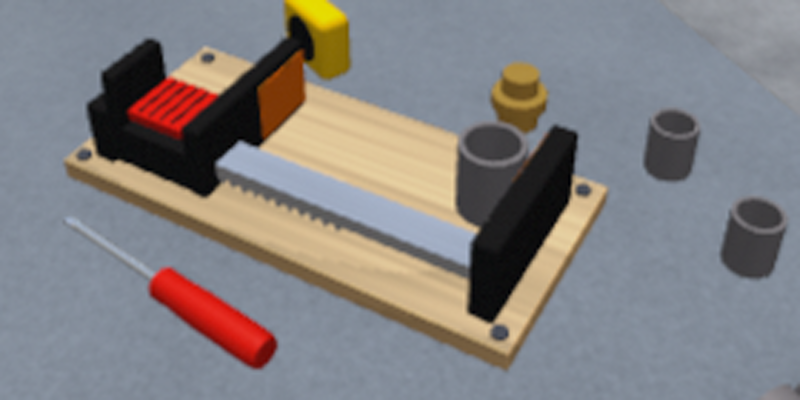

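The jaw is against the end stop with no gap at crop (110,110). The release is up at (175,105), and the coupling still stands at (492,170). I'm handing in.

```bash
python3 -c "
from cell import *
print(hand_in())"
```

```text
the job is handed in; nothing more can be done
None
```

The clamp is fully open: the jaw is home against the end stop (24 N push, no further motion), the release has sprung up, the coupling and other items look undisturbed in the last picture, and the job is handed in.

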